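Check a medicine cool box through its lid port

ROBOT

A 6-joint arm with a two-finger parallel gripper is mounted at the origin on the work surface. World frame = base frame: x ahead of the robot, y to its left, z up, the work surface at z = 0. Lengths are in mm, angles in rad, forces in N, time in s.
With the tool pointing down it reaches from about 275 to 750 mm from the base axis. Payload 10.2 kg.
Tool frame: the origin (TCP) lies on the centre line of the jaws, within the pads' length; the fingertips stand 19 mm ahead of it and the grasp point (between the pads) is the TCP; z points along the fingers, y is the line along which they close (so a half turn about z gives the same grasp; the last joint's range is limited). The gripper opens to 85 mm and grips with 20 to 120 N. Pads are 22 mm wide; open, the fingers measure 114 mm over their backs; the gripper's body (76 mm by 85 mm) begins 54 mm behind the grasp point. The pads swing forward as they close: fully open they stand 13 mm farther back than shut.
Start: joints at [-1.358, 0.313, 1.498, -0, 1.331, -0.223], TCP at [221.61, -475.942, 250.294] pointing down, gripper open.
Joint ranges: [-2.94, 2.94], [-0.97, 2.17], [0.19, 2.56], [-1.23, 4.37], [0.02, 3.11], [-2.88, 2.88]. Speed limits (rad/s): [2.39, 2.39, 3.01, 3.14, 3.14, 3.14].

INTERFACE

Orientations are given as a unit quaternion [w, x, y, z].
In Python, from rig import sense, capture, finish_job, regions_of, mark_of gives the robot as it stands.
- The arm moves only by the tool jog_arm, never from a script. Its argument "series" is text: rows parted by semicolons, each of 7 numbers parted by spaces: the shift along the tool's x, y, z in units of 0.4 m (1.0 is 0.4 m), then the turn, a rotation vector about the tool's x, y, z in units of pi/2 rad (1.0 is pi/2 rad), then the opening, from -1 (shut) to 1 (fully open). A call has 1 to 20 rows; each row is the pose to reach, as a shift and turn from the pose commanded when the call began, along the tool's axes at that moment; what a row does not reach only later rows make up. A row lasts 1/8 s, in which the tool goes at most 62.5 mm and 10.7 degrees, less where a joint would pass 70% of its speed; a pose out of reach is approached as far as the arm can. A call with a number of a shift or a turn outside -1 to 1 is refused whole. A call with a gripper value outside its range is refused whole. The fingers move at their own pace and stop on an object; "grip_force" is the grip in N (left out, the last holds). Time passes only in rows, so rows that repeat a pose let the fingers close. It gives the time, the measured TCP pose, the force, the opening and the grip force at its end, in the units of the state.
- sense(): the state, without advancing time (a new reading comes with each control period).
- capture(name): name is "scene" or "top" or "wrist"; returns a dict with "img" (420x560x3 uint8, red, green, blue), "intrinsics" (3x3 intrinsics, pixels), "R" (3x3) and "t" (3): a world point X has camera coordinates R X + t. Camera axes: x right, y down, z forward; pixel columns grow to the right and rows downward; lengths in mm; the calibration is good to about 2 mm. The wrist camera is an equidistant fisheye: a pixel r from the principal point sees the ray r / f radians off the axis. A picture is of the moment at which its call begins. There is no depth.
- finish_job(): hands the job in; it is judged then, once.
Trained networks look in a picture, given as the dict that the camera call returned (one of the last four; its "shot" number tells which), for a name from the list of things; names that differ only in an ending like _2 or _b are one class to them, and where a whole thing is asked for, a point or a joint stands for the part that bears it (a point fixed in the world has none). Each returns a list of dicts, best first, with "confidence" (0 to 1); they miss things now and then, are a little off and sometimes report something else, mostly with a low value. They report only what shows in the picture. A call takes as long as a camera call. They do not tell look-alikes from the thing itself.
- regions_of(label, picture): "region" (420x560 bool, what is visible of it) and "point" ([row, column] in pixels, amid what is visible of it).
- mark_of(label, picture): "point" ([row, column] in pixels: a listed point, or the origin of a listed thing).
The state is a dict: "time_s": time; "joints": joint angles; "dq": joint speeds; "tau": joint torques, N m; "eef_pos": TCP position; "ee_rot": TCP orientation; "force": force on the tool from outside, world axes, zero at the start; "wrist_torque": the same for the moment, N m; "grip_width": opening from 0.0 (shut) to 1.0 (fully open); "grip_force": force on a finger pad.
Only numpy, scipy, OpenCV 4.12 (cv2) and the standard library are available. Lean on these libraries where they do the work, as an engineer would, in place of code of your own. Each camera call takes 0.05 s, during which the arm holds its last target. There are 200 camera calls.

TASK

Pull the stopper pin out of the port in the cool box's lid and stand it foot down in the medicine cup so that it stays there, then take the thermometer from its stand and lower its stem straight down through the port, never letting the thermometer touch the box, until about half of the stem is below the top of the lid. Finish while still holding the thermometer there, still, upright and in the middle of the hole, its head clear of the lid. Leave the other things on the ledge where they are.

Things in the scene. Friction and masses are not known exactly. Their poses are not given: they have to be found in the camera images.
- coolbox: cool box with white lid and blue walls, fixed; 170 (x) x 190 (y) x 130 mm high, hollow inside (inner floor 8 mm above the ledge). Origin: centre of its underside, z up. The lid is 20 mm thick and has one round vertical port 20 mm in diameter right through it, on the box's own x axis at x = -30 mm (nearer the robot).
- lid_hole (a point): centre of the port's mouth, level with the top face of the lid (130 mm above the ledge)
- stopper: loose plain aluminium stopper pin, 114 mm long, 60 g: round shank 14 mm in diameter and 70 mm long, above it a flange 32 mm in diameter and 4 mm thick, above that a round grip head 22 mm in diameter and 40 mm tall. Origin: centre of the foot (lower end of the shank), z up along the pin. At the start it hangs in the port with its flange on the lid, 3 mm of play around the shank.
- stopper_head (a point): point on the stopper's axis 98 mm above its foot, in the grip head, where to grip it
- cup: loose pink plastic medicine cup, open on top, 60 mm tall, rim 43 mm outside (38 mm inside), base 36 mm in diameter, wall 2.5 mm, floor 5 mm thick. Origin: centre of its underside, z up. It stands on the ledge left or right of the cool box, on the other side from the stand.
- stand: fixed grey thermometer stand, 70 x 70 mm, 85 mm high: a 12 mm plate on four legs with one round hole 11 mm in diameter through its middle. Origin: centre of its underside, z up.
- thermometer: loose digital stem thermometer, 140 mm long, 40 g: a steel stem 6 mm in diameter, 80 mm long with grey tip, above it a white box-shaped head 22 (x) x 16 (y) x 60 mm tall, display on its -y face. Origin: lower end of the tip, z up along the stem. It starts upright in the stand, the head's underside on the plate, the tip 5 mm above the ledge.
- thermometer_grip (a point): centre of the thermometer's head, 110 mm above the tip; grip the head here across its 16 mm width (its y)
- tin: bystander: round aluminium ointment tin, 46 mm in diameter, 20 mm high; origin centre of underside
- depressor: bystander: flat steel tongue depressor lying on the ledge, 150 x 18 x 2.5 mm, long along its x; origin centre of underside
- pill_bottle: bystander: amber pill bottle, 44 mm in diameter, 75 mm high; origin centre of underside
- jar: bystander: glass jar with steel cap, 56 mm in diameter, 70 mm high; origin centre of underside
- tape: bystander: roll of paper tape lying flat, 72 mm outside, 48 mm inside, 22 mm high; origin centre of underside
- torch: bystander: black pocket torch lying along its x, 127 mm long, 34 mm at most; origin on its underside, below the middle of its 110 mm barrel
There are look-alikes about, which are no part of the job. Several things have the shape of the stopper; the one meant has the colours described above. Several things look just like the thermometer: the one meant starts farthest to the robot's right.

How it is judged:
By the outcome, as a careful person would: the job done as asked, in the order asked, and still so for the second after the job is handed in, while the arm keeps its last pose, push and grip.
It also fails if it takes over 58 s, if anything falls off the work surface, if the arm or the gripper's body presses on something with over 40 N, if the wrist force passes 120 N, or if a joint passes its speed limit or range.

## Working session

There is one attempt and no reset: what is moved stays moved. The work goes in short steps, Python scripts to look and compute and a tool call to move; the robot and the scene stay as the last step left them, time stands still between calls to the robot, and variables do not carry over. Pictures are saved under pics/ and viewed, at most 10 in all, crops included, and the job is handed in when it is done.

Besides the shell and the picture viewer there is one more tool, called by a JSON object that holds its "method" and its "body", one argument or row to a line. jog_arm: Moves the arm, as the interface text tells. Shifts and turns lie within -1 to 1; 1 stands for 0.4 m of shift or pi/2 rad of turn. Its arguments: {"type":"object","properties":{"series":{"type":"string"},"grip_force":{"type":"number"}},"required":["series"]}

```bash
mkdir -p pics; ls; cat > h.py <<'E'
import numpy as np, cv2, pickle
from rig import *
from scipy.spatial.transform import Rotation as Ro
def save(p,n): cv2.imwrite('pics/'+n+'.png',p['img'][:,:,::-1])
def ray(p,rc):
    K=np.array(p['intrinsics']);R=np.array(p['R']);t=np.array(p['t'])
    x=(rc[1]-K[0,2])/K[0,0];y=(rc[0]-K[1,2])/K[1,1]
    if p.get('fish'):
        r=np.hypot(x,y);s=np.sin(r)/r if r>1e-9 else 1;d=np.array([x*s,y*s,np.cos(r)])
    else: d=np.array([x,y,1.])
    d=R.T@d; return -R.T@t,d/np.linalg.norm(d)
def atz(p,rc,z):
    o,d=ray(p,rc);return o+d*(z-o[2])/d[2]
def tri(rs):
    A=0;b=0
    for o,d in rs:
        M=np.eye(3)-np.outer(d,d);A=A+M;b=b+M@o
    X=np.linalg.solve(A,b);return X,[np.linalg.norm((np.eye(3)-np.outer(d,d))@(X-o)) for o,d in rs]
def proj(p,X):
    c=np.array(p['R'])@X+np.array(p['t']);K=np.array(p['intrinsics'])
    if p.get('fish'):
        r=np.hypot(c[0],c[1]);th=np.arctan2(r,c[2]);u=c[:2]/max(r,1e-9)*th
    else: u=c[:2]/c[2]
    return np.array([K[1,1]*u[1]+K[1,2],K[0,0]*u[0]+K[0,2]])
def cap(n):
    p=capture(n);p['fish']=n=='wrist';return p
E
python3 - <<'E'
from h import *
P={n:cap(n) for n in('scene','top','wrist')}
for n,p in P.items():
    save(p,n+'0');print(n,np.round(-np.array(p['R']).T@p['t']),np.array(p['intrinsics'])[0])
for l,z in[('lid_hole',130),('stopper_head',158),('stopper',60),('cup',0),('stand',0),('thermometer_grip',115),('thermometer',5),('coolbox',0)]:
    for n,p in P.items():
        for d in mark_of(l,p)[:5]: print(l,n,round(d['confidence'],2),np.round(d['point']),np.round(atz(p,d['point'],z)))
print(sense())
E
```

```text
pics
scene [1016.   94.  950.] [381.41998928   0.         283.47722574]
top [ 465.    9. 1306.] [395.54872214   0.         275.97159183]
wrist [ 288. -444.  374.] [325.1922621    0.         284.15078692]
lid_hole scene 0.73 [228. 273.] [591.   5. 130.]
lid_hole top 0.92 [182. 277.] [599.  12. 130.]
stopper_head scene 0.75 [222. 276.] [588.  12. 158.]
stopper_head scene 0.7 [200. 342.] [498. 160. 158.]
stopper_head scene 0.68 [192. 274.] [505.  -8. 158.]
stopper_head scene 0.49 [231. 392.] [565. 285. 158.]
stopper_head top 0.67 [184. 278.] [590.  10. 158.]
stopper_head top 0.52 [230. 284.] [456.  -7. 158.]
stopper scene 0.75 [208. 275.] [491.  -8.  60.]
stopper scene 0.59 [242. 274.] [593.   7.  60.]
stopper top 0.66 [228. 283.] [460.  -6.  60.]
stopper top 0.64 [186. 278.] [594.   9.  60.]
stopper top 0.35 [202. 186.] [545. 301.  60.]
cup scene 0.7 [203. 191.] [ 481. -261.    0.]
cup top 0.53 [218. 365.] [ 490. -277.    0.]
stand scene 0.63 [250. 380.] [540. 290.   0.]
stand top 0.79 [205. 195.] [541. 286.   0.]
stand top 0.74 [215. 148.] [509. 442.   0.]
thermometer_grip scene 0.66 
[... 526 characters left out ...]
4.    0.]
{'time_s': 1.35, 'joints': array([-1.35839471e+00,  3.12899552e-01,  1.49768242e+00,  3.59321165e-07,
        1.33100056e+00, -2.23394670e-01]), 'dq': array([-0.00010567, -0.00019744,  0.00104444,  0.00060908,  0.00068204,
       -0.00055806]), 'tau': array([ 2.96482513e-04, -4.12165904e+01, -2.59896469e+01, -1.05653596e-04,
        4.50130492e-04,  3.83943757e-06]), 'eef_pos': array([ 221.61372351, -475.94657805,  250.30103205]), 'ee_rot': array([5.06606262e-06, 9.76353990e-01, 2.16177902e-01, 1.46676679e-07]), 'force': array([-0.26858004,  0.43651894,  0.07449065]), 'wrist_torque': array([ 0.01781761,  0.03341224, -0.01928659]), 'grip_force': 0.0, 'grip_width': 1.000622676083526}
```

View pics/scene0.png

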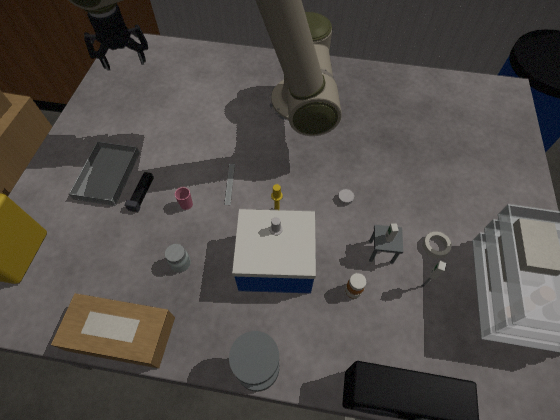

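View pics/top0.png

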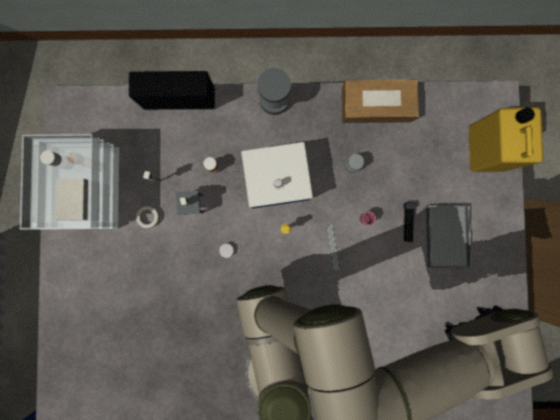

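```bash
cat >> h.py <<'E'
def rows(wps,base=None):
    s=sense();b=np.array(s['eef_pos']) if base is None else np.array(base[0],float)
    q=s['ee_rot'];R=Ro.from_quat([q[1],q[2],q[3],q[0]]).as_matrix()
    print('t',round(s['time_s'],2),'pos',np.round(s['eef_pos'],1),'yaw',round(np.arctan2(R[1,0],R[0,0]),4),'tilt',np.round(R[:2,2],4),'F',np.round(s['force'],1),'w',round(s['grip_width'],3))
    for x,y,z,yaw in wps:
        Rt=np.array([[np.cos(yaw),np.sin(yaw),0],[np.sin(yaw),-np.cos(yaw),0],[0,0,-1]])
        print(np.round(R.T@(np.array([x,y,z])-b)/400,4),np.round(Ro.from_matrix(R.T@Rt).as_rotvec()/(np.pi/2),4))
E
python3 - <<'E'
from h import *
rows([(430,-260,280,0)])
E
```

```text
t 1.35 pos [ 221.6 -475.9  250.3] yaw 0.4358 tilt [ 0. -0.] F [-0.3  0.4  0.1] w 1.001
[ 0.7002 -0.2695 -0.0743] [ 0.     -0.      0.2774]
```

{"method": "jog_arm", "body": {
  "series": "0.7 -0.27 -0.074 0 0 0.2774 1;0.7 -0.27 -0.074 0 0 0.2774 1;0.7 -0.27 -0.074 0 0 0.2774 1;0.7 -0.27 -0.074 0 0 0.2774 1;0.7 -0.27 -0.074 0 0 0.2774 1;0.7 -0.27 -0.074 0 0 0.2774 1;0.7 -0.27 -0.074 0 0 0.2774 1"
}}

```text
time_s: 2.22
eef_pos: [429.6, -260.1, 279.7]
ee_rot: [0.0, 1.0, 0.0, -0.0]
force: [0.3, -0.3, -0.4]
grip_width: 1.0
grip_force: 0.0
```

```bash
python3 - <<'E'
from h import *
p=cap('wrist');save(p,'w1')
for l,z in[('lid_hole',130),('stopper_head',158),('cup',0)]:
    for d in mark_of(l,p)[:5]: print(l,round(d['confidence'],2),np.round(d['point']),np.round(atz(p,d['point'],z),1))
for d in regions_of('cup',p)[:3]:
    r,c=np.nonzero(d['region']);print(d['confidence'],len(r),d['point'],r.min(),r.max(),c.min(),c.max())
rows([(540,10,290,0)])
E
```

```text
lid_hole 0.71 [47. 26.] [593.9  11.  130. ]
stopper_head 0.84 [163.  60.] [470.  -56.6 158. ]
stopper_head 0.69 [46.  9.] [592.   10.1 158. ]
stopper_head 0.31 [47. 29.] [583.6 -21.5 158. ]
cup 0.58 [118. 294.] [ 493.9 -271.9    0. ]
t 2.48 pos [ 429.2 -260.7  279.8] yaw -0.0018 tilt [-0.0002  0.0001] F [-0.1 -0.4  0.1] w 1.0
[ 0.2757 -0.6772 -0.0255] [-0.0001  0.0001 -0.0011]
```

View pics/w1.png

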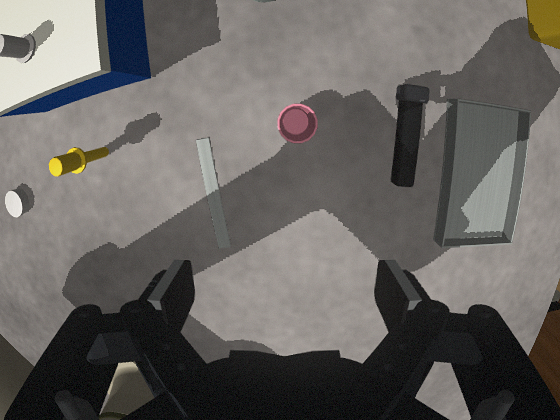

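{"method": "jog_arm", "body": {
  "series": "0.275 -0.677 -0.025 0 0 0 1;0.275 -0.677 -0.025 0 0 0 1;0.275 -0.677 -0.025 0 0 0 1;0.275 -0.677 -0.025 0 0 0 1;0.275 -0.677 -0.025 0 0 0 1;0.275 -0.677 -0.025 0 0 0 1;0.275 -0.677 -0.025 0 0 0 1"
}}

```text
time_s: 3.35
eef_pos: [539.7, 10.1, 289.7]
ee_rot: [0.0, 1.0, -0.0, -0.0]
force: [-0.7, 0.1, 0.2]
grip_width: 0.997
grip_force: 0.0
```

```bash
python3 - <<'E'
from h import *
p=cap('wrist');save(p,'w2')
pickle.dump(p,open('w2.pkl','wb'))
for l,z in[('lid_hole',130),('stopper_head',158),('stopper',60),('thermometer_grip',115),('stand',0),('coolbox',0)]:
    for d in mark_of(l,p)[:3]: print(l,round(d['confidence'],2),np.round(d['point']),np.round(atz(p,d['point'],z),1))
for d in regions_of('stopper',p)[:3]:
    r,c=np.nonzero(d['region']);print(d['confidence'],len(r),d['point'],r.min(),r.max(),c.min(),c.max())
# cup from w1
im=cv2.imread('pics/w1.png');h=cv2.cvtColor(im,cv2.COLOR_BGR2HSV)
m=((h[...,0]>160)|(h[...,0]<3))&(h[...,1]>70)&(h[...,2]>60)
n,l,st,ce=cv2.connectedComponentsWithStats(m.astype(np.uint8));i=1+np.argmax(st[1:,4]);print(st[i],ce[i])
rows([(590,10,200,0)])
E
```

```text
lid_hole 0.63 [138. 286.] [588.9   9.  130. ]
lid_hole 0.17 [264. 401.] [ 464.6 -109.   130. ]
stopper_head 0.84 [137. 281.] [592.4  13.1 158. ]
stopper_head 0.72 [256. 304.] [489.7  -6.2 158. ]
stopper 0.76 [230. 300.] [477.2  -8.   60. ]
stopper 0.68 [130. 284.] [591.3  10.5  60. ]
stopper 0.53 [ 84. 463.] [ 656.4 -201.3   60. ]
thermometer_grip 0.7 [186.  41.] [547.3 294.7 115. ]
stand 0.56 [169.  92.] [545.  291.6   0. ]
coolbox 0.97 [104. 281.] [620.8  14.9   0. ]
0.91 904 [252.6, 300.5] 222 272 291 316
0.66 1032 [134.7, 281.5] 117 152 266 301
[ 278  104   40   39 1249] [297.20736589 122.87670136]
t 3.75 pos [539.8  10.6 289.9] yaw -0.0006 tilt [ 0. -0.] F [ 0.4 -0.4 -0.2] w 1.003
[0.1255 0.0013 0.2248] [ 0.     -0.     -0.0004]
```

View pics/w2.png

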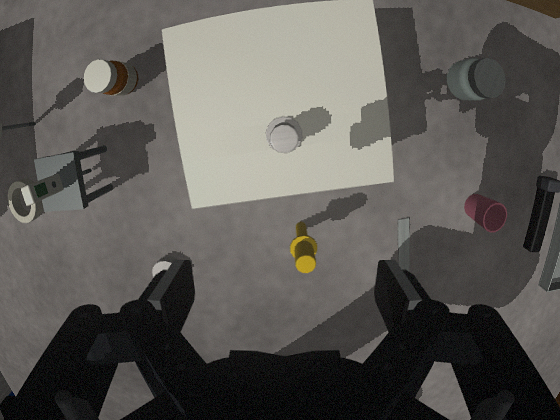

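```bash
python3 - <<'E'
from h import *
p=pickle.load(open('w2.pkl','rb'))
g=cv2.cvtColor(p['img'],cv2.COLOR_RGB2GRAY)
c=cv2.cornerSubPix(g,np.array([[192,208],[393,183],[163,28]],np.float32).reshape(-1,1,2),(6,6),(-1,-1),(3,30,.01)).reshape(-1,2);print(c)
W=[atz(p,(v,u),130)[:2] for u,v in c];print(np.round(W,1))
a=W[0]-W[1];L=np.linalg.norm(a);a/=L;x=np.array([a[1],-a[0]]);print('len',L,'yaw',np.arctan2(x[1],x[0]),np.linalg.norm(W[2]-W[0]))
print('hole',(W[0]+W[1])/2+x*55)
crop=cv2.resize(p['img'][105:175,250:340,::-1],None,fx=8,fy=8,interpolation=cv2.INTER_CUBIC)
cv2.imwrite('pics/c1.png',crop)
for z in(60,):
    print('cup',atz(p,(212,492),z))
E
```

```text
[[191.71129  208.35489 ]
 [393.37418  181.29001 ]
 [161.21577   29.285776]]
[[525.   97.7]
 [550.9 -90.7]
 [693.5 121.1]]
len 190.1891133770152 yaw 0.13648312471096255 170.06592917003624
hole [592.47217004  11.01008497]
cup [ 496.84832269 -266.42094036   60.        ]
```

View pics/c1.png

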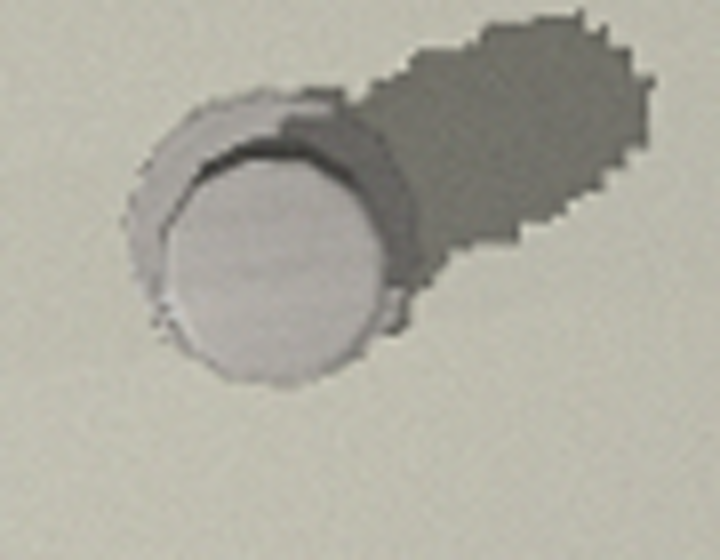

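```bash
python3 - <<'E'
from h import *
p=pickle.load(open('w2.pkl','rb'))
print('head',atz(p,(138.3,283.8),174),'flange',atz(p,(133.7,283.2),134))
q=dict(p);R=np.array(p['R']);o=-R.T@np.array(p['t'])+np.array([429.4,-260.4,279.75])-[539.75,10.4,289.8]
q['t']=-R@o
for z in(30,60):print('cup',atz(q,(122.9,297.2),z))
im=cv2.imread('pics/w1.png')
cv2.imwrite('pics/c2.png',cv2.resize(im[95:150,262:332],None,fx=8,fy=8,interpolation=cv2.INTER_CUBIC))
rows([(592,11.5,200,0),(592,11.5,159,0)])
E
```

```text
head [592.59845062  11.03313953 174.        ] flange [593.10010255  11.5301958  134.        ]
cup [ 488.38106722 -275.09728855   30.        ]
cup [ 489.56744217 -273.86330593   60.        ]
t 3.75 pos [539.8  10.6 289.9] yaw -0.0006 tilt [ 0. -0.] F [ 0.4 -0.4 -0.2] w 1.003
[ 0.1305 -0.0024  0.2248] [ 0.     -0.     -0.0004]
[ 0.1305 -0.0024  0.3273] [ 0.     -0.     -0.0004]
```

View pics/c2.png

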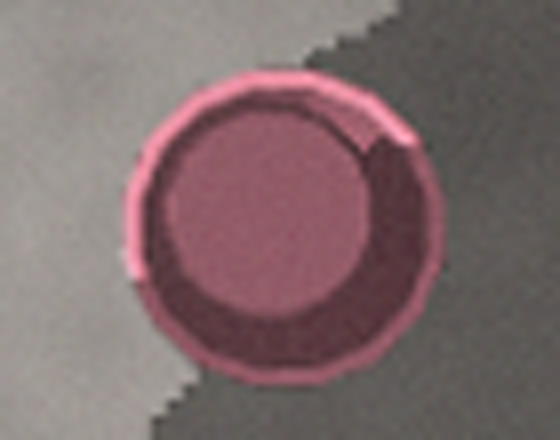

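{"method": "jog_arm", "body": {
  "series": "0.132 -0.001 0.2 0 0 0 1;0.132 -0.001 0.24 0 0 0 1;0.132 -0.001 0.326 0 0 0 0.4;0.132 -0.001 0.326 0 0 0 0;0.132 -0.001 0.326 0 0 0 -0.3;0.132 -0.001 0.326 0 0 0 -1;0.132 -0.001 0.326 0 0 0 -1;0.132 -0.001 0.326 0 0 0 -1;0.132 -0.001 0.326 0 0 0 -1",
  "grip_force": 40
}}

```text
time_s: 4.88
eef_pos: [593.4, 11.2, 161.6]
ee_rot: [0.0, 1.0, 0.0, 0.002]
force: [-1.2, 0.0, 6.7]
grip_width: 0.246
grip_force: 39.2
```

{"method": "jog_arm", "body": {
  "series": "0 0 -0.06 0 0 0 -1;0 0 -0.16 0 0 0 -1;0 0 -0.24 0 0 0 -1;0 0 -0.24 0 0 0 -1;0 0 -0.24 0 0 0 -1"
}}

```text
time_s: 5.5
eef_pos: [592.3, 11.4, 254.7]
ee_rot: [-0.0, 1.0, 0.0, -0.001]
force: [0.0, -0.1, -0.6]
grip_width: 0.242
grip_force: 39.3
```

```bash
python3 - <<'E'
from h import *
rows([(450,-262,259,0),(490,-274,185,0),])
E
```

```text
t 5.5 pos [592.3  11.4 254.7] yaw 0.0 tilt [-0.0012  0.0002] F [ 0.  -0.1 -0.6] w 0.242
[-0.3557  0.6836 -0.0104] [-0.0001  0.0008  0.    ]
[-0.2555  0.7136  0.1745] [-0.0001  0.0008  0.    ]
```

{"method": "jog_arm", "body": {
  "series": "-0.355 0.7 0 0 0 0 -1;-0.355 0.7 0 0 0 0 -1;-0.355 0.7 0 0 0 0 -1;-0.355 0.7 0 0 0 0 -1;-0.355 0.7 0 0 0 0 -1;-0.355 0.7 0 0 0 0 -1;-0.355 0.7 0 0 0 0 -1;-0.355 0.7 0 0 0 0 -1"
}}

```text
time_s: 6.5
eef_pos: [451.1, -267.5, 255.1]
ee_rot: [-0.0, 1.0, 0.001, -0.0]
force: [0.5, -0.5, -0.3]
grip_width: 0.244
grip_force: 39.4
```

```bash
python3 - <<'E'
from h import *
p=cap('wrist');save(p,'w3');pickle.dump(p,open('w3.pkl','wb'))
for d in mark_of('stopper',p)[:2]+mark_of('stopper_head',p)[:2]: print(d['confidence'],d['point'])
h=cv2.cvtColor(p['img'],cv2.COLOR_RGB2HSV)
m=((h[...,0]>160)|(h[...,0]<3))&(h[...,1]>70)&(h[...,2]>60)
n,l,st,ce=cv2.connectedComponentsWithStats(m.astype(np.uint8));i=1+np.argmax(st[1:,4]);print(st[i],ce[i]);s=st[i]
print(atz(p,(s[1]+s[3]/2-.5,s[0]+s[2]/2-.5),60))
cv2.imwrite('pics/c3.png',cv2.resize(p['img'][60:360,190:430,::-1],None,fx=2,fy=2,interpolation=cv2.INTER_CUBIC))
rows([])
E
```

```text
0.83 [216.3, 284.4]
0.72 [173.8, 91.9]
0.91 [284.2, 285.3]
0.71 [52.5, 76.1]
[ 270  125   42   42 1413] [290.52300071 145.58598726]
[ 489.97362365 -272.89758628   60.        ]
t 6.65 pos [ 451.1 -267.8  255.4] yaw 0.0017 tilt [-0.0002  0.0002] F [ 0.   0.4 -0.3] w 0.243
```

View pics/c3.png

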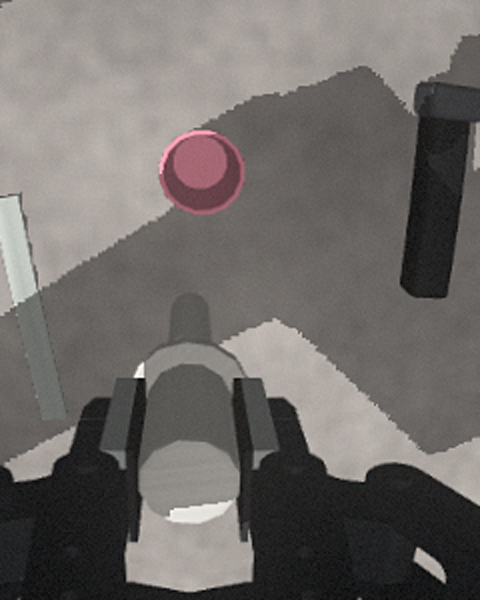

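```bash
python3 - <<'E'
from h import *
p=pickle.load(open('w3.pkl','rb'))
b=np.array([451.1,-267.8,255.4])
for z in(154,157,160):print(np.round(atz(p,(216.3,284.4),z)-b,1), np.round(proj(p,b+[0,0,z-255.4])))
print(np.round(proj(p,b+[7,0,-98])), 'far edge seen row ~',60+295/2)
print(atz(p,(60+205/2.,190+190/2),157)-b)
print(np.round(atz(p,(60+480/2,190+188/2),271)-b,1))
rows([(490.3,-273,170,0),(490.3,-273,110,0),(490.3,-273,103,0)],([451.1,-267.5,255.4],))
E
```

```text
[  -2.6    1.  -101.4] [213. 286.]
[ -1.5   1.  -98.4] [214. 286.]
[ -0.5   1.  -95.4] [216. 286.]
[205. 286.] far edge seen row ~ 207.5
[ 37.64519994   0.60933948 -98.4       ]
[ 2.2  1.3 15.6]
t 6.65 pos [ 451.1 -267.8  255.4] yaw 0.0017 tilt [-0.0002  0.0002] F [ 0.   0.4 -0.3] w 0.243
[0.098  0.0139 0.2135] [-0.0001  0.0001  0.0011]
[0.098  0.014  0.3635] [-0.0001  0.0001  0.0011]
[0.098 0.014 0.381] [-0.0001  0.0001  0.0011]
```

{"method": "jog_arm", "body": {
  "series": "0.0995 0.014 0.1 0 0 0.001 -1;0.0995 0.014 0.21 0 0 0.001 -1;0.0995 0.014 0.29 0 0 0.001 -1;0.0995 0.014 0.34 0 0 0.001 -1;0.0995 0.014 0.36 0 0 0.001 -1;0.0995 0.014 0.36 0 0 0.001 -1;0.0995 0.014 0.36 0 0 0.001 -1"
}}

```text
time_s: 7.52
eef_pos: [490.9, -274.4, 112.5]
ee_rot: [0.001, 1.0, -0.001, 0.001]
force: [-0.5, -0.5, -1.0]
grip_width: 0.245
grip_force: 39.4
```

```bash
python3 - <<'E'
from h import *
p=cap('wrist');save(p,'w4');rows([])
cv2.imwrite('pics/c4.png',cv2.resize(p['img'][60:360,190:430,::-1],None,fx=2,fy=2,interpolation=cv2.INTER_CUBIC))
E
```

```text
t 7.58 pos [ 490.8 -274.5  112.5] yaw -0.0014 tilt [ 0.0013 -0.0012] F [ 0.3 -0.6 -1. ] w 0.244
```

View pics/c4.png

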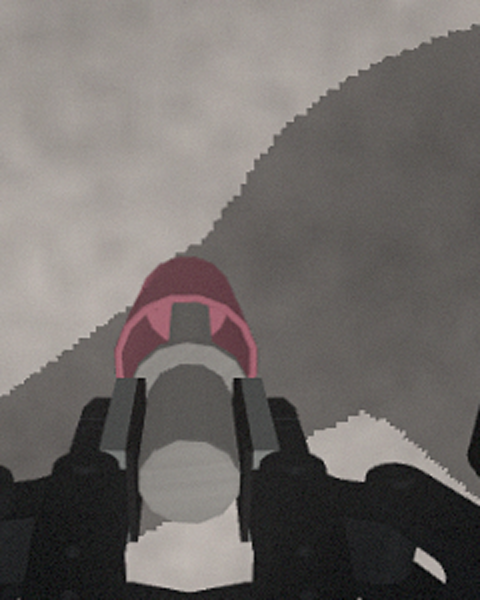

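{"method": "jog_arm", "body": {
  "series": "0 0 0.005 0 0 0 -1;0 0 0.01 0 0 0 -1;0 0 0.015 0 0 0 -1;0 0 0.015 0 0 0 -1"
}}

```text
time_s: 8.07
eef_pos: [490.9, -274.5, 106.6]
ee_rot: [0.0, 1.0, -0.001, 0.001]
force: [-1.4, 1.8, 9.2]
grip_width: 0.244
grip_force: 40.4
```

{"method": "jog_arm", "body": {
  "series": "0 0 0 0 0 0 -0.4;0 0 0 0 0 0 -0.3;0 0 0 0 0 0 0;0 0 0 0 0 0 0.4;0 0 0 0 0 0 0.6;0 0 0 0 0 0 0.6;0 0 -0.15 0 0 0 0.6;0 0 -0.3 0 0 0 0.6;0 0 -0.4 0 0 0 0.6;0 0 -0.4 0 0 0 0.6"
}}

```text
time_s: 9.32
eef_pos: [491.1, -274.8, 268.6]
ee_rot: [0.002, 1.0, -0.001, 0.002]
force: [-0.4, 0.7, -0.8]
grip_width: 0.802
grip_force: 0.0
```

```bash
python3 - <<'E'
from h import *
p=cap('wrist');P={'wrist':p,'scene':cap('scene'),'top':cap('top')}
pickle.dump(P,open('P5.pkl','wb'))
for n,z in(('stopper_head',103),('cup',0),('thermometer_grip',115),('stand',0),('stopper',5)):
  for k,q in P.items():
    for d in mark_of(n,q)[:3]:print(n,k,round(d['confidence'],2),np.round(d['point']),np.round(atz(q,d['point'],z),1))
rows([(500,288,267,0)])
save(P['scene'],'s5')
a=cv2.resize(p['img'][60:360,130:430,::-1],(400,400));b=cv2.resize(P['scene']['img'][170:240,150:220,::-1],(400,400))
cv2.imwrite('pics/c5.png',np.hstack([a,b]))
E
```

```text
stopper_head wrist 0.98 [221.  56.] [461.2 -15.4 103. ]
stopper_head wrist 0.71 [194. 284.] [ 488.9 -274.2  103. ]
stopper_head wrist 0.37 [241. 200.] [ 441.6 -191.   103. ]
stopper_head scene 0.67 [190. 274.] [463. -15. 103.]
stopper_head scene 0.57 [183. 177.] [ 485.  -277.1  103. ]
stopper_head top 0.66 [230. 284.] [455.3  -6.2 103. ]
stopper_head top 0.52 [168. 216.] [648.  198.3 103. ]
cup wrist 0.7 [171. 280.] [ 491.8 -269.8    0. ]
cup scene 0.61 [205. 186.] [ 492.5 -273.7    0. ]
cup top 0.53 [216. 365.] [ 496.3 -275.9    0. ]
thermometer_grip scene 0.49 [269. 436.] [624.8 398.8 115. ]
thermometer_grip scene 0.48 [231. 389.] [542.8 286.2 115. ]
thermometer_grip top 0.68 [180. 147.] [610.9 406.8 115. ]
thermometer_grip top 0.46 [202. 185.] [543.8 291.8 115. ]
stand scene 0.77 [249. 381.] [537.5 293.1   0. ]
stand scene 0.68 [190. 141.] [ 464.5 -419.5    0. ]
stand scene 0.34 [264. 180.] [ 672.  -233.6   -0. ]
stand top 0.9 [203. 195.] [546.4 284.6   0. ]
stopper wrist 0.69 [176. 280.] [ 486.4 -270.4    5. ]
stopper wrist 0.65 [200.  94.] [458.1 -10.2   5. ]
stopper scene 0.68 [208. 277.] [459.1  -8.5   5. ]
stopper scene 0.46 [204. 182.] [ 493.5 -281.3    5. ]
stopper top 0.47 [229. 283.] [456.8  -4.2   5. ]
t 10.22 pos [ 490.4 -274.3  265.5] yaw -0.0015 tilt [-0. -0.] F [-0.2 -0.   0.2] w 0.802
[ 0.0218 -1.4057 -0.0038] [ 0.     0.    -0.001]
```

View pics/c5.png

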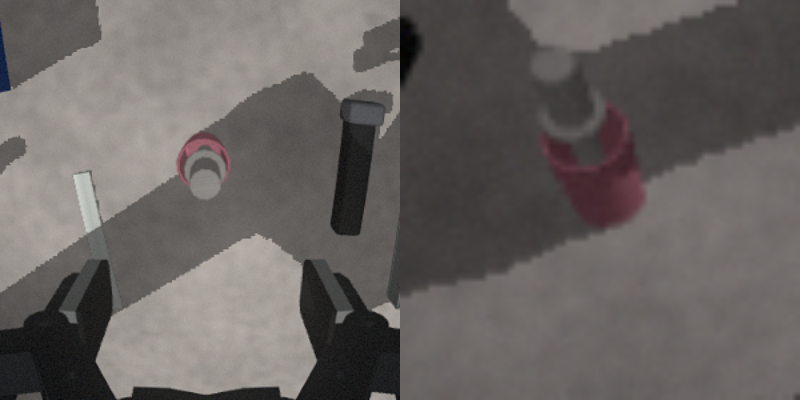

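{"method": "jog_arm", "body": {
  "series": "0 -1 0 0 0 0 1;0 -1 0 0 0 0 1;0 -1 0 0 0 0 1;0 -1 0 0 0 0 1;0 -1 0 0 0 0 1;0 -1 0 0 0 0 1"
}}

```text
time_s: 10.98
eef_pos: [490.7, 102.7, 265.8]
ee_rot: [0.0, 1.0, -0.001, 0.0]
force: [1.1, 0.0, 0.0]
grip_width: 1.003
grip_force: 0.0
```

{"method": "jog_arm", "body": {
  "series": "0 -0.4 0 0 0 0 1;0 -0.4 0 0 0 0 1;0 -0.4 0 0 0 0 1;0 -0.4 0 0 0 0 1;0 -0.4 0 0 0 0 1"
}}

```text
time_s: 11.6
eef_pos: [491.3, 260.3, 265.4]
ee_rot: [0.0, 1.0, -0.001, -0.0]
force: [-0.8, -0.1, 0.1]
grip_width: 0.998
grip_force: 0.0
```

```bash
python3 - <<'E'
from h import *
p=cap('wrist');pickle.dump(p,open('w6.pkl','wb'));save(p,'w6')
for n,z in(('thermometer_grip',115),('stand',0),('thermometer',5)):
    for d in mark_of(n,p)[:3]:print(n,round(d['confidence'],2),np.round(d['point']),np.round(atz(p,d['point'],z),1))
for d in regions_of('thermometer',p)[:2]:
    r,c=np.nonzero(d['region']);print(d['confidence'],len(r),r.min(),r.max(),c.min(),c.max())
rows([])
cv2.imwrite('pics/c6.png',cv2.resize(p['img'][60:260,150:410,::-1],None,fx=3,fy=3,interpolation=cv2.INTER_CUBIC))
E
```

```text
thermometer_grip 0.98 [136. 242.] [543.9 296.2 115. ]
thermometer_grip 0.56 [ 52. 123.] [626.9 405.  115. ]
stand 0.92 [128. 254.] [543.9 296.6   0. ]
thermometer 0.91 [ 71. 170.] [619.1 397.8   5. ]
thermometer 0.64 [130. 259.] [542.4 290.6   5. ]
0.87 733 121 153 231 261
0.69 1273 38 71 104 170
t 11.85 pos [491.5 260.  265.7] yaw -0.0027 tilt [0.0002 0.    ] F [ 0.4 -0.1 -0.3] w 0.998
```

View pics/c6.png

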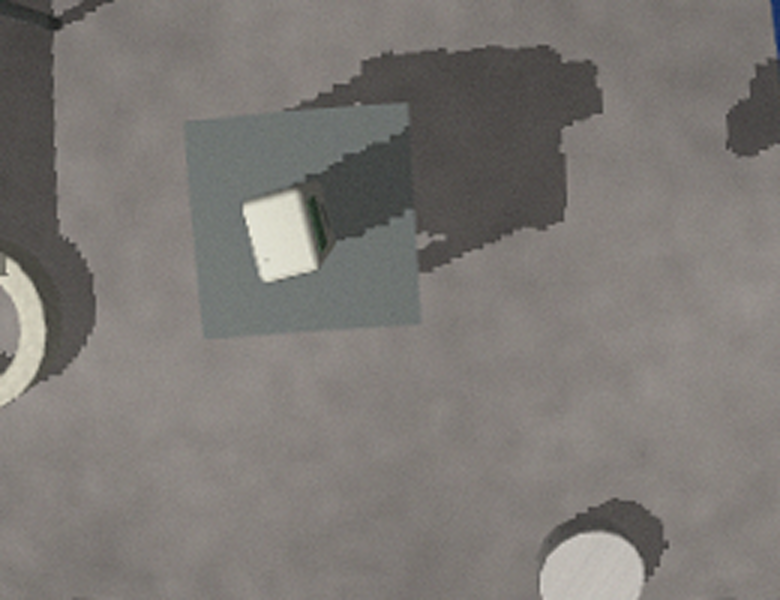

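```bash
python3 - <<'E'
from h import *
p=pickle.load(open('w6.pkl','rb'))
f=lambda L,z:np.array([atz(p,(60+y/3-.33,150+x/3-.33),z)[:2] for x,y in L])
def show(W):
    print(np.round(W,1),'c',W.mean(0),'sides',[round(np.linalg.norm(W[i]-W[i-1]),1) for i in range(4)])
    for a in(W[0]-W[3],W[1]-W[2]):print('yaw',np.arctan2(a[1],a[0]))
    for a in(W[0]-W[1],W[3]-W[2]):print('yawy',np.arctan2(-a[0],a[1]))
H=f([(243,203),(302,184),(323,268),(264,283)],145);show(H)
S=f([(186,122),(409,102),(420,322),(204,338)],85);show(S)
c=H.mean(0)
rows([(c[0],c[1],195,.2),(c[0],c[1],115,.2)])
E
```

```text
[[552.8 301.1]
 [557.2 286.1]
 [535.9 281.2]
 [532.3 296.3]] c [544.53102519 291.1525261 ] sides [np.float64(21.1), np.float64(15.6), np.float64(21.9), np.float64(15.6)]
yaw 0.23054762746739016
yaw 0.22716042767420613
yawy 0.28684789773783825
yawy 0.23406087466746817
[[576.1 328.5]
 [580.5 259. ]
 [511.2 255.6]
 [506.7 325.1]] c [543.6544178  292.04130395] sides [np.float64(69.5), np.float64(69.7), np.float64(69.4), np.float64(69.6)]
yaw 0.04941576314519346
yaw 0.04822961038032955
yawy 0.0637012284362746
yawy 0.06471671125237317
t 11.85 pos [491.5 260.  265.7] yaw -0.0027 tilt [0.0002 0.    ] F [ 0.4 -0.1 -0.3] w 0.998
[ 0.1324 -0.0781  0.1767] [-0.00e+00 -1.00e-04 -1.29e-01]
[ 0.1324 -0.0781  0.3767] [-0.00e+00 -1.00e-04 -1.29e-01]
```

{"method": "jog_arm", "body": {
  "series": "0.132 -0.078 0.05 0 0 -0.1 1;0.132 -0.078 0.18 0 0 -0.152 1;0.132 -0.078 0.24 0 0 -0.152 1;0.132 -0.078 0.32 0 0 -0.152 0.6;0.132 -0.078 0.376 0 0 -0.152 0.2;0.132 -0.078 0.376 0 0 -0.152 -0.2;0.132 -0.078 0.376 0 0 -0.152 -0.4;0.132 -0.078 0.376 0 0 -0.152 -1;0.132 -0.078 0.376 0 0 -0.152 -1;0.132 -0.078 0.376 0 0 -0.152 -1;0.132 -0.078 0.376 0 0 -0.152 -1",
  "grip_force": 40
}}

```text
time_s: 13.22
eef_pos: [544.7, 292.0, 116.5]
ee_rot: [-0.0, 0.993, 0.118, 0.001]
force: [-0.3, -1.1, 5.9]
grip_width: 0.176
grip_force: 40.7
```

```bash
python3 - <<'E'
from h import *
rows([(544.5,291.3,115,.235)])
E
```

```text
t 13.22 pos [544.7 292.  116.5] yaw 0.2373 tilt [0.0024 0.0006] F [-0.3 -1.1  5.9] w 0.176
[-0.001   0.0015  0.0038] [ 0.     -0.0016  0.0014]
```

{"method": "jog_arm", "body": {
  "series": "0 0 -0.06 0 0 0 -1;0 0 -0.15 0 0 0 -1;0 0 -0.25 0 0 0 -1;0 0 -0.35 0 0 0 -1;0 0 -0.44 0 0 0 -1;0 0 -0.44 0 0 0 -1;0 0 -0.44 0 0 0 -1"
}}

```text
time_s: 14.1
eef_pos: [543.8, 291.8, 290.2]
ee_rot: [0.0, 0.993, 0.118, -0.001]
force: [0.1, -1.1, -1.0]
grip_width: 0.181
grip_force: 40.1
```

```bash
python3 - <<'E'
from h import *
p=cap('wrist');pickle.dump(p,open('w7.pkl','wb'));save(p,'w7')
for n in('thermometer','thermometer_grip'):
    for d in mark_of(n,p)[:2]:print(n,round(d['confidence'],2),d['point'])
b=sense()['eef_pos'];print('expect tip',proj(p,b-[0,0,110]),'grip',proj(p,b))
rows([(544,11,290,.235),(520,11,290,.136)])
E
```

```text
thermometer 0.94 [210.6, 282.1]
thermometer 0.73 [90.4, 216.4]
thermometer_grip 0.87 [283.7, 282.7]
thermometer_grip 0.68 [80.6, 189.5]
expect tip [209.21473779 285.1827671 ] grip [284.32184401 286.26517633]
t 14.25 pos [543.8 291.8 289.9] yaw 0.2373 tilt [-0.0021 -0.0006] F [-0.9 -0.2 -0.2] w 0.179
[-1.646e-01  6.824e-01  1.000e-04] [0.0001 0.0014 0.0014]
[-2.229e-01  6.683e-01  3.000e-04] [0.0001 0.0014 0.0645]
```

{"method": "jog_arm", "body": {
  "series": "-0.008 0.12 0 0 0 0 -1;-0.016 0.25 0 0 0 0 -1;-0.024 0.38 0 0 0 0 -1;-0.032 0.51 0 0 0 0 -1;-0.04 0.63 0 0 0 0 -1;-0.0454 0.711 0 0 0 0 -1;-0.0454 0.711 0 0 0 0 -1;-0.0454 0.711 0 0 0 0 -1;-0.0454 0.711 0 0 0 0 -1"
}}

```text
time_s: 15.38
eef_pos: [593.1, 12.2, 291.0]
ee_rot: [-0.0, 0.993, 0.119, -0.0]
force: [-0.5, 0.6, -0.9]
grip_width: 0.185
grip_force: 40.1
```

```bash
python3 - <<'E'
from h import *
p=cap('wrist');b=sense()['eef_pos'];pickle.dump((p,b),open('w8.pkl','wb'));save(p,'w8')
for n in('thermometer','lid_hole'):
    for d in mark_of(n,p)[:2]:print(n,round(d['confidence'],2),d['point'],atz(p,d['point'],130 if n=='lid_hole' else b[2]-110))
print('expect tip',proj(p,b-[0,0,110]),'grip',proj(p,b),'hole',proj(p,np.array([592.6,11,130])))
rows([(592.7,11,290,.235)])
cv2.imwrite('pics/c8.png',cv2.resize(p['img'][110:310,190:390,::-1],None,fx=3,fy=3,interpolation=cv2.INTER_CUBIC))
E
```

```text
thermometer 0.86 [210.1, 286.0] [592.88090416  11.5757342  181.05831001]
thermometer 0.82 [97.9, 42.9] [641.56787656 239.36698409 181.05831001]
lid_hole 0.66 [193.7, 287.6] [592.69534313   9.69238739 130.        ]
lid_hole 0.44 [282.1, 283.4] [502.5787713  -8.1296599 130.       ]
expect tip [209.57179413 285.31943942] grip [284.75944408 286.42731059] hole [193.47085877 286.17481296]
t 15.53 pos [593.2  11.9 291.1] yaw 0.2383 tilt [0. 0.] F [-0.2 -0.5 -1.5] w 0.182
[-0.0018  0.0019  0.0028] [-0.     -0.      0.0021]
```

View pics/c8.png

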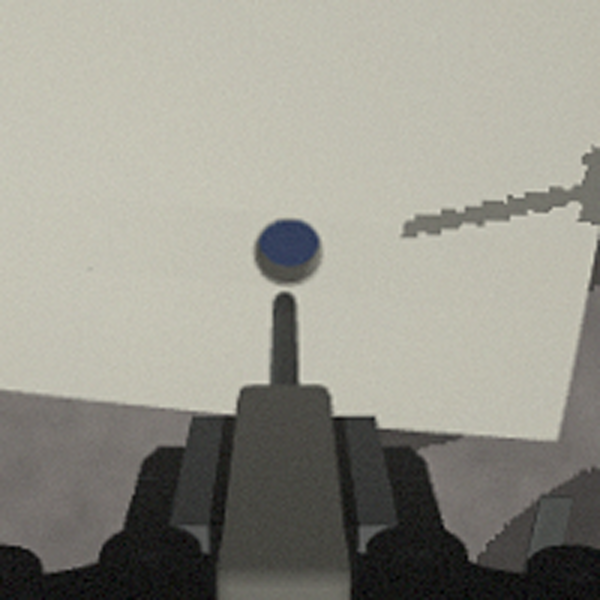

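{"method": "jog_arm", "body": {
  "series": "-0.002 0.002 0 0 0 0.002 -1;-0.002 0.002 0.04 0 0 0.002 -1;-0.002 0.002 0.08 0 0 0.002 -1;-0.002 0.002 0.08 0 0 0.002 -1;-0.002 0.002 0.08 0 0 0.002 -1"
}}

```text
time_s: 16.15
eef_pos: [592.8, 10.2, 259.2]
ee_rot: [0.0, 0.993, 0.117, 0.0]
force: [-0.5, -0.2, 0.0]
grip_width: 0.184
grip_force: 40.1
```

```bash
python3 - <<'E'
from h import *
p=cap('wrist');b=sense()['eef_pos'];save(p,'w9')
for n in('thermometer','lid_hole'):
    for d in mark_of(n,p)[:1]:print(n,round(d['confidence'],2),d['point'],atz(p,d['point'],130 if n=='lid_hole' else b[2]-111))
print('expect tip',proj(p,b-[0,0,111]),'hole',proj(p,np.array([592.7,11.3,130])))
rows([(592.7,11,201,.235)])
cv2.imwrite('pics/c9.png',cv2.resize(p['img'][160:260,235:335,::-1],None,fx=6,fy=6,interpolation=cv2.INTER_CUBIC))
E
```

```text
thermometer 0.6 [212.3, 283.2] [590.15969175  11.09068891 148.50970358]
lid_hole 0.58 [202.6, 286.3] [592.94589534   9.18721429 130.        ]
expect tip [209.2195265  285.18868986] hole [202.30721137 283.70004044]
t 16.3 pos [592.9  10.2 259.6] yaw 0.2341 tilt [ 0.0009 -0.0001] F [-0.6 -0.8 -0.4] w 0.181
[-1.000e-04 -2.100e-03  1.465e-01] [ 0.0002 -0.0005 -0.0006]
```

View pics/c9.png

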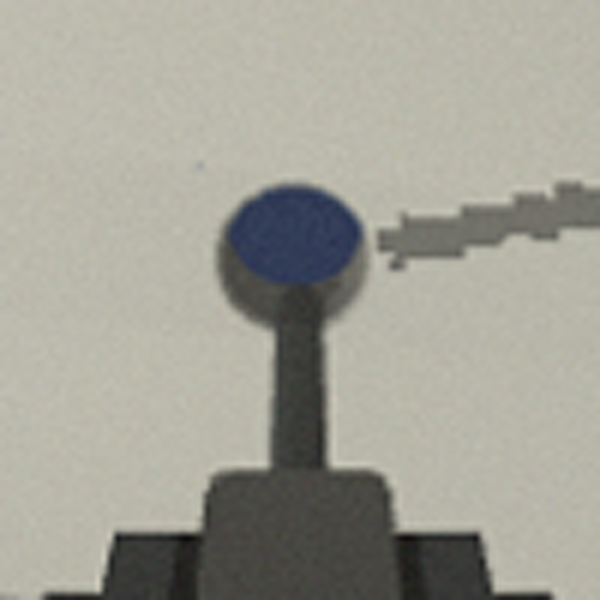

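{"method": "jog_arm", "body": {
  "series": "0 -0.002 0 0 0 0 -1;0 -0.002 0 0 0 0 -1;0 -0.002 0.03 0 0 0 -1;0 -0.002 0.06 0 0 0 -1;0 -0.002 0.09 0 0 0 -1;0 -0.002 0.12 0 0 0 -1;0 -0.002 0.14 0 0 0 -1;0 -0.002 0.146 0 0 0 -1;0 -0.002 0.146 0 0 0 -1;0 -0.002 0.146 0 0 0 -1;0 -0.002 0.146 0 0 0 -1"
}}

```text
time_s: 17.68
eef_pos: [592.6, 11.0, 201.0]
ee_rot: [0.0, 0.993, 0.117, 0.0]
force: [0.0, -0.1, -0.8]
grip_width: 0.179
grip_force: 40.1
```

```bash
python3 - <<'E'
from h import *
p=cap('wrist');b=sense()['eef_pos'];save(p,'w10')
for d in mark_of('thermometer_grip',p)[:1]+mark_of('lid_hole',p)[:1]:print(round(d['confidence'],2),d['point'])
print('grip exp',proj(p,b),'hole exp',proj(p,np.array([592.7,11.3,130])))
# stem / hole geometry at lid level: blue/dark hole pixels vs white lid
g=p['img'].astype(int).sum(2)
r0,c0=np.round(proj(p,np.array([592.7,11.3,130]))).astype(int)
for r in range(r0-16,r0+18,3): print(r,''.join('#' if v<330 else '.' for v in g[r,c0-22:c0+23]))
print(c0-22)
rows([(592.7,11,201,.235)])
for n in('cup','stopper'):
  s=cap('scene')
  for d in mark_of(n,s)[:3]:print(n,round(d['confidence'],2),np.round(atz(s,d['point'],0 if n=='cup' else 5)))
E
```

```text
0.57 [284.0, 280.7]
0.89 [227.7, 285.3]
grip exp [284.68608257 286.27025174] hole exp [227.71006893 284.97522519]
212 .............................................
215 ..............################...............
218 ..........########################...........
221 ........#############################........
224 .......######################################
227 ......#######################################
230 ......###############################..######
233 .......##############################........
236 ........###########################..........
239 ........############################.........
242 ......###############################........
245 ......################################.......
263
t 17.82 pos [592.6  11.  200.8] yaw 0.2341 tilt [ 0.0002 -0.0001] F [-1.  -0.3 -0.2] w 0.18
[ 0.0003  0.0001 -0.0005] [ 0.0001 -0.0001 -0.0006]
cup 0.59 [ 488. -265.    0.]
stopper 0.73 [ 492. -278.    5.]
```

```bash
python3 - <<'E'
import cv2
im=cv2.imread('pics/w10.png').astype(int)
for r in(218,222,226,229,232): print(r,''.join('B' if b-rr>25 else '#' if b+g+rr<330 else '.' for b,g,rr in im[r,263:308]))
E
```

```text
218 ..........#BBBBBBB#########BBBBBB#...........
222 .......##BBBBBBBB##########BBBBBBBB###......#
226 ......#######################################
229 ......#######################################
232 .......##############################........
```

```bash
python3 -c "
from rig import finish_job;print(finish_job())"
```

```text
the job is handed in; nothing more can be done
None
```

The job is handed in at about 18 s: the stopper pin is standing foot down in the cup. The thermometer is held upright within about 1 mm of the port's middle, with about half its stem (41 mm by calculation) below the lid top and no contact force. I viewed 12 pictures, two over the limit of 10.

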